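Set the portion gauge in the sloping cheese board

ROBOT

A 7-joint arm with a two-finger parallel gripper is mounted at the origin on the work surface. World frame = base frame: x ahead of the robot, y to its left, z up, the work surface at z = 0. Lengths are in m, angles in rad, forces in N, time in s.
With the tool pointing down it reaches from about 0.4 to 0.75 m from the base axis. Payload 19.5 kg.
Tool frame: the origin (TCP) lies on the centre line of the jaws, within the pads' length; the fingertips stand 8 mm ahead of it and the grasp point (between the pads) lies 11 mm behind it; z points along the fingers, y is the line along which they close (so a half turn about z gives the same grasp; the last joint's range is limited). The gripper opens to 85 mm and grips with 20 to 120 N. Pads are 22 mm wide; open, the fingers measure 114 mm over their backs; the gripper's body (76 mm by 85 mm) begins 54 mm behind the grasp point. The pads swing forward as they close: fully open they stand 13 mm farther back than shut.
Start: joints at [1.251, 0.707, -0.028, 1.485, 0.022, 0.951, -0.075], TCP at [0.158, -0.553, 0.239] pointing down, gripper open.
Joint ranges: [-2.71, 2.71], [-0.32, 2.16], [-1.57, 1.52], [0, 2.45], [-1.46, 4.6], [0, 2.02], [-2.83, 2.83]. Speed limits (rad/s): [1.89, 1.89, 2.57, 2.57, 3.01, 3.01, 3.01].

INTERFACE

Orientations are given as a rotation vector (axis times angle).
In Python, from station import manip, grab_frame gives the robot as it stands.
- The arm moves only by the shell command python3 -m creep 'ROWS' [FORCE]. ROWS is JSON, one flat list of numbers, 7 for each row, row after row: the shift along the tool's x, y, z scaled (see below), then the turn, a rotation vector about the tool's x, y, z scaled (see below), then the opening, from 0 (shut) to 1 (fully open). In form: [tx, ty, tz, ax, ay, az, hand, tx, ty, tz, ax, ay, az, hand, ...]. A call has 1 to 8 rows; each row is the pose to reach, as a shift and turn from the pose commanded when the call began, along the tool's axes at that moment; what a row does not reach only later rows make up. The controller multiplies each number of a shift by 0.15 m and each number of a turn by 90 degrees. A row lasts 1/12 s, in which the tool goes at most 41.7 mm and 7.16 degrees, less where a joint would pass 70% of its speed; a pose out of reach is approached as far as the arm can. A call with a number of a shift or a turn outside -1 to 1 is refused whole. A call with a gripper value outside its range is refused whole. The fingers move at their own pace and stop on an object; FORCE is the grip in N (left out, the last holds). Time passes only in rows, so rows that repeat a pose let the fingers close. It gives the time, the measured TCP pose, the force, the opening and the grip force at its end, in the units of the state.
- manip.get_obs(): the state, without advancing time (a new reading comes with each control period).
- grab_frame(name): name is "scene" or "top" or "wrist"; returns a dict with "pixels" (384x512x3 uint8, red, green, blue), "vertical_fov" (degrees; the focal length in pixels is half the picture's height over the tangent of half this angle, whatever the lens; pixels are square), "cx", "cy" (the principal point, pixels), "D" ([k1, k2, p1, p2, k3] as OpenCV has them; the pictures are not rectified), "extrinsics" (4x4, takes a point from camera to world coordinates). Camera axes: x right, y down, z forward; pixel columns grow to the right and rows downward; lengths in m; the calibration is good to about 2 mm. A picture is of the moment at which its call begins. There is no depth.
- manip.sign_off(): hands the job in; it is judged then, once.
The state is a dict: "t": time; "q": joint angles; "joint_vel": joint speeds; "joint_torque": joint torques, N m; "position": TCP position; "ee_rot": TCP orientation; "wrist_force": force on the tool from outside, world axes, zero at the start; "moment": the same for the moment, N m; "opening": opening from 0.0 (shut) to 1.0 (fully open); "grasp_force": force on a finger pad.
Only numpy, scipy, OpenCV 4.12 (cv2) and the standard library are available. Lean on these libraries where they do the work, as an engineer would, in place of code of your own. Each camera call takes 0.05 s, during which the arm holds its last target. There are 200 camera calls.

TASK

Set up the sloping cheese-portioning board for wide pieces: take the wider of the two gauge blades out of the wooden rack and slide its blade square to the slope into the board's long slot. Keep hold of it until its steel collar sits flush on the board all round, pause a moment, then let go. Leave the narrow gauge in the rack and do not disturb the cheese, the jar or the carton.

Things in the scene. Friction and masses are not known exactly. Their poses are not given: they have to be found in the camera images.
- gauge_wide: Loose, 0.18-0.37 kg. Steel blade 4 (x) by 70 (y) by 55 mm long, to z = -55; steel collar 34 by 100 by 8 mm high over it; on that a dark wood grip 22 thick (x, grasp across it) by 94 wide (y), z = 8 to 62. Origin: centre of collar's underside, where blade begins; z from blade to grip. Starts upright in a rack slot, blade in, collar on rack top; draws straight up.
- gauge_narrow: The narrow gauge, loose, must stay in the rack: the same materials and heights as the wide one, but blade 40 mm wide and collar 62 mm wide (y). Origin and axes as for the wide gauge.
- rack: Fixed pale wooden block 90 (x) by 270 (y) by 65 mm high with two equal upright slots side by side, centres at y = -68 and +68 mm, each 10 mm (x) by 83 mm (y), 60 mm deep. Origin: centre of its underside on the table, z up. Either gauge may be in either slot.
- bed: White top plate of the fixed sloping board: 200 wide (y), 30 thick, sloping 30 deg, low side to the robot's left (world +y). Origin: centre of the long slot's mouth in the upper face, 100 mm above table. z square to slope, up; x up the slope, plate x = -100 to +120; y along the slot. Slot 10 (x) by 83 (y), 3 mm bevel, steel rim, right through, free space below.
- board: The same fixed board's dark wooden base, 200 by 190 mm; its origin is on the table, 100 mm straight below the bed's origin, z up. The bed has an 11 mm high lip along its low edge (bed x = -100 to -86 mm) and a second, shorter slot (53 mm, too short for the wide blade) 65 mm further up the slope than the long one.
- cheese: Bystander: a small loose brown-rinded cheese wheel, 112 mm across, 55 mm high. Origin: centre of its underside.
- jar: Bystander: a loose closed jar, 72 mm across, 100 mm high. Origin: centre of its underside.
- carton: Bystander: a loose cardboard carton 70 (x) by 130 (y) by 60 mm high. Origin: centre of its underside.
Things that resemble listed ones, but are neither listed nor needed, are in the scene too. What is shaped like the gauge_wide but red is not meant.

How it is judged:
On the way, in this order (a step that is already met when the one before it is completed fails the run):
1. the wide gauge is drawn up clear of the rack (z of gauge_wide in the frame of rack above 0.121 m and contact force between the fingers and gauge_wide above 0.5 N), for 0.1 s.
2. the wide gauge is fully home in the long slot while still held by the gripper (z of gauge_wide in the frame of bed between -0.004 and 0.004 m and x of gauge_wide in the frame of bed between -0.008 and 0.008 m and y of gauge_wide in the frame of bed between -0.012 and 0.012 m and angle between the z axis of gauge_wide and the z axis of bed, either way round below 0.1 rad and contact force between the fingers and gauge_wide above 0.5 N), for 0.2 s.
At the end, for the whole second after the job is handed in: The wide gauge stands released and at rest in the long slot: collar within 4 mm of the board face, within 8 mm up/down the slope and 12 mm along the slot of its centre, square within 0.10 rad; narrow gauge within 15 mm, cheese, jar and carton within 30 mm of their starts (z of gauge_wide in the frame of bed between -0.004 and 0.004 m and x of gauge_wide in the frame of bed between -0.008 and 0.008 m and y of gauge_wide in the frame of bed between -0.012 and 0.012 m and angle between the z axis of gauge_wide and the z axis of bed, either way round below 0.1 rad and linear speed of gauge_wide below 0.02 m/s and distance of gauge_narrow from where it was at the start of the episode below 0.015 m and distance of each of cheese, jar, carton from where it was at the start of the episode below 0.03 m); the robot touches nothing.
It fails at once if the narrow gauge is moved more than 15 mm from its place in the rack (distance of gauge_narrow from where it was at the start of the episode above 0.015 m).
It fails at once if the cheese is moved more than 30 mm (distance of cheese from where it was at the start of the episode above 0.03 m).
It fails at once if the jar is moved more than 30 mm (distance of jar from where it was at the start of the episode above 0.03 m).
It fails at once if the carton is moved more than 30 mm (distance of carton from where it was at the start of the episode above 0.03 m).
It also fails if it takes over 50 s, if anything falls off the work surface, if the arm or the gripper's body presses on something with over 40 N, if the wrist force passes 120 N, or if a joint passes its speed limit or range.

## Working session

There is one attempt and no reset: what is moved stays moved. The work goes in short steps, Python scripts to look and compute and a shell command to move; the robot and the scene stay as the last step left them, time stands still between calls to the robot, and variables do not carry over. Pictures are saved under pics/ and viewed, at most 10 in all, crops included, and the job is handed in when it is done.

```bash
mkdir -p pics; ls; python3 - <<'E'
from station import manip, grab_frame
import cv2,numpy as np
print(manip.get_obs())
for n in ("scene","top"):
    f=grab_frame(n); cv2.imwrite(f"pics/{n}0.png",f["pixels"][:,:,::-1])
    print(n,f["vertical_fov"],f["cx"],f["cy"],f["D"],np.round(f["extrinsics"],4).tolist())
E
```

```text
pics
{'t': 0.0, 'q': array([ 1.2513112 ,  0.70708857, -0.02761576,  1.48501834,  0.02197905,
        0.95089299, -0.07551863]), 'joint_vel': array([-0.00010054, -0.00032242, -0.00129998, -0.00062325, -0.00033831,
       -0.00160701, -0.0008032 ]), 'joint_torque': array([-2.48136050e-03, -8.83233690e+01,  1.23215139e+00, -2.36175334e+01,
        1.65034347e-02,  6.53513242e-03,  2.28703051e-06]), 'position': array([ 0.15761111, -0.55270322,  0.23883119]), 'ee_rot': array([-3.11026415e+00, -4.34742417e-01,  2.71156992e-04]), 'wrist_force': array([ 0.19581208,  0.55686785, -0.22114383]), 'moment': array([0.00015615, 0.05203348, 0.00485398]), 'grasp_force': 0.0, 'opening': 1.002825226929571}
scene 51.240288727480326 255.31156784983372 186.93058752689612 [-0.12056182  0.          0.          0.          0.        ] [[0.4413, 0.5038, -0.7426, 1.3688], [0.8973, -0.2448, 0.3672, -0.4413], [0.0032, -0.8284, -0.5601, 0.7314], [0.0, 0.0, 0.0, 1.0]]
top 56.597086429275166 247.84356742810832 194.4381532832274 [-0.00713034  0.          0.          0.          0.        ] [[0.0178, -0.993, 0.1167, 0.4456], [-0.9998, -0.0162, 0.0148, -0.0255], [-0.0128, -0.117, -0.9931, 0.8458], [0.0, 0.0, 0.0, 1.0]]
```

View pics/scene0.png

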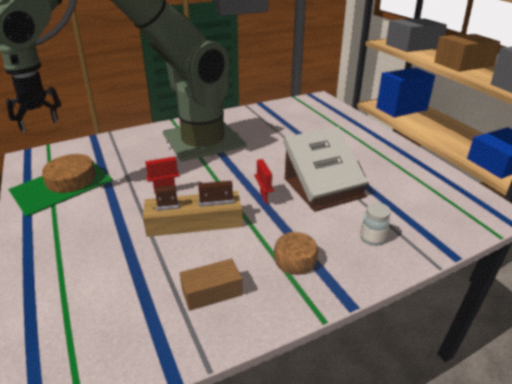

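View pics/top0.png

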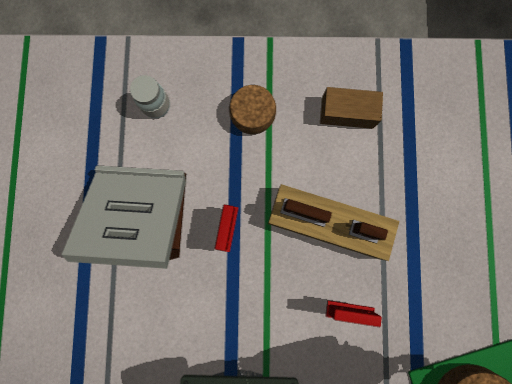

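The top view shows the board at (128,215), with its long slot at (129,207), short slot at (121,233) and lip at the image top (world +x). The rack is at (335,222), with the wide gauge in its left slot at (306,211) and the narrow one at (370,231). The red decoys are at (227,228) and (353,313). In both views the low side seems to face +x, not +y as listed, so I'll check that by triangulating.

```bash
cat > h.py <<'E'
from station import manip, grab_frame
import cv2, numpy as np
from scipy.spatial.transform import Rotation as R
class Cam:
    def __init__(s,name):
        f=grab_frame(name); s.im=f["pixels"]; h=s.im.shape[0]
        F=h/2/np.tan(np.radians(f["vertical_fov"])/2)
        s.K=np.array([[F,0,f["cx"]],[0,F,f["cy"]],[0,0,1]]); s.D=np.array(f["D"],float); s.E=np.array(f["extrinsics"])
    def rays(s,px):
        p=cv2.undistortPoints(np.array(px,float).reshape(-1,1,2),s.K,s.D)[:,0]
        d=np.c_[p,np.ones(len(p))]@s.E[:3,:3].T
        return s.E[:3,3],d/np.linalg.norm(d,axis=1)[:,None]
    def on_plane(s,px,n,c):   # n.x=c
        o,d=s.rays(px); n=np.array(n,float); return o+d*((c-n@o)/(d@n))[:,None]
    def proj(s,P):
        M=np.linalg.inv(s.E); r,_=cv2.Rodrigues(M[:3,:3])
        return cv2.projectPoints(np.array(P,float).reshape(-1,1,3),r,M[:3,3],s.K,s.D)[0][:,0]
def tri(c1,p1,c2,p2):
    o1,d1=c1.rays(p1);o2,d2=c2.rays(p2);out=[]
    for a,b in zip(d1,d2):
        t=np.linalg.lstsq(np.c_[a,-b],o2-o1,rcond=None)[0]
        x,y=o1+a*t[0],o2+b*t[1]; out.append(np.r_[(x+y)/2,np.linalg.norm(x-y)])
    return np.array(out)
def crop(im,x,y,w,h,W,H):
    c=cv2.resize(im[y:y+h,x:x+w],(W,H),interpolation=cv2.INTER_CUBIC)[:,:,::-1].copy()
    for i in range(0,w):
        if (x+i)%10==0:
            X=int(i*W/w); cv2.line(c,(X,0),(X,6),(0,0,255),1)
            if (x+i)%20==0: cv2.putText(c,str(x+i),(X,16),0,.35,(0,0,255),1)
    for i in range(0,h):
        if (y+i)%10==0:
            Y=int(i*H/h); cv2.line(c,(0,Y),(6,Y),(0,0,255),1); cv2.putText(c,str(y+i),(8,Y+4),0,.35,(0,0,255),1)
    return c
E
python3 - <<'E'
from h import *
t=Cam("top");s=Cam("scene")
a=np.hstack([crop(t.im,60,160,133,112,400,300)[:, :400],crop(t.im,265,178,136,102,400,300)])
b=np.hstack([crop(s.im,275,125,100,85,400,300),crop(s.im,140,150,110,90,400,300)])
cv2.imwrite("pics/z1.png",np.vstack([a,b]))
E
```

```text
(no output)
```

View pics/z1.png

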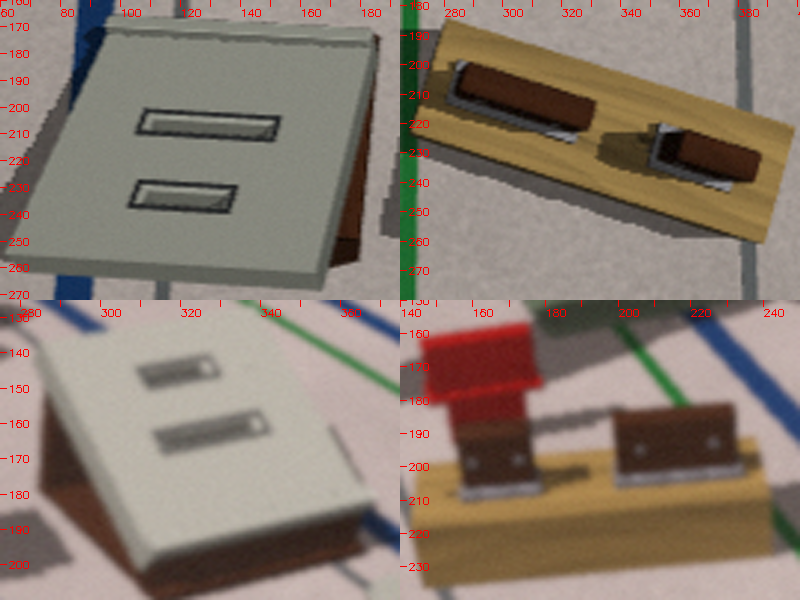

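The crops show the board's long slot at top (129,207) and scene (328,162), and its short slot at top (121,233) and scene (320,146). The wide grip's top face spans top (287,199) to (331,211), and the rack's corners are also readable. Next I'll triangulate these.

```bash
python3 - <<'E'
from h import *
np.set_printoptions(precision=4,suppress=True)
t=Cam("top");s=Cam("scene")
T=[(107.2,201),(153.1,203.7),(151.4,212.3),(105.2,209.6),(104.9,227.6),(139.1,229.4),(137.1,239.1),(102.9,236.9)]
S=[(316.3,168.4),(343,162.1),(340.5,156.2),(313,162.7),(312,150.8),(330,146.5),(327,140.9),(309.3,144.8)]
P=tri(t,T,s,S);print(P)
L=P[:4,:3].mean(0);H=P[4:,:3].mean(0);print(L,H,H-L,np.linalg.norm(H-L))
print("top z=.1",t.on_plane([np.mean(T[:4],0)],[0,0,1],.1),"scene",s.on_plane([np.mean(S[:4],0)],[0,0,1],.1))
r=t.on_plane([(280.3,185.5),(399.3,221.2),(389.1,260.6),(269.1,222.9)],[0,0,1],.065)
print("rack",r,r.mean(0),np.linalg.norm(np.diff(r,axis=0),axis=1))
# grip top from dark mask in top picture
hsv=cv2.cvtColor(t.im,cv2.COLOR_RGB2HSV)
for x0,x1,y0,y1 in((283,335,190,228),(345,392,210,248)):
    sub=t.im[y0:y1,x0:x1].astype(int)
    m=((sub[...,0]>sub[...,2]+15)&(sub[...,0]<105)&(sub[...,1]<60)).astype(np.uint8)
    n,l,st,_=cv2.connectedComponentsWithStats(m);k=1+st[1:,4].argmax()
    c=cv2.findContours((l==k).astype(np.uint8),0,2)[0][0]
    b=cv2.boxPoints(cv2.minAreaRect(c))+[x0,y0]
    w=t.on_plane(b,[0,0,1],.127);print("grip",b.round(1).tolist(),w,w.mean(0),np.linalg.norm(np.diff(w,axis=0),axis=1))
E
```

```text
[[0.4999 0.2458 0.0884 0.0821]
 [0.5323 0.2217 0.1081 0.0869]
 [0.5141 0.2224 0.1192 0.0895]
 [0.481  0.2445 0.0994 0.0818]
 [0.4473 0.2473 0.1191 0.0572]
 [0.4702 0.2299 0.1319 0.0614]
 [0.4511 0.2299 0.1427 0.0624]
 [0.4292 0.2461 0.1318 0.0547]]
[0.5068 0.2336 0.1038] [0.4494 0.2383 0.1314] [-0.0574  0.0047  0.0276] 0.06386308318162955
top z=.1 [[0.5032 0.2352 0.1   ]] scene [[0.5083 0.2373 0.1   ]]
rack [[ 0.5584 -0.0852  0.065 ]
 [ 0.4841 -0.3446  0.065 ]
 [ 0.3991 -0.3201  0.065 ]
 [ 0.4756 -0.0614  0.065 ]] [ 0.4793 -0.2028  0.065 ] [0.2698 0.0884 0.2698]
grip [[283.6, 209.6], [287.2, 198.2], [331.5, 212.1], [328.0, 223.5]] [[ 0.5004 -0.0875  0.127 ]
 [ 0.5236 -0.0946  0.127 ]
 [ 0.497  -0.1839  0.127 ]
 [ 0.474  -0.1766  0.127 ]] [ 0.4988 -0.1356  0.127 ] [0.0243 0.0932 0.0241]
grip [[357.7, 231.9], [361.3, 221.1], [387.7, 229.9], [384.1, 240.7]] [[ 0.4583 -0.2357  0.127 ]
 [ 0.48   -0.2433  0.127 ]
 [ 0.4633 -0.2956  0.127 ]
 [ 0.4417 -0.2879  0.127 ]] [ 0.4608 -0.2656  0.127 ] [0.023  0.0549 0.0229]
```

```bash
cat >> h.py <<'E'
def rows(pos,Rt):
    o=manip.get_obs(); R0=R.from_rotvec(o["ee_rot"])
    s=R0.inv().apply(np.array(pos)-o["position"])/.15
    a=(R0.inv()*Rt).as_rotvec()/(np.pi/2)
    print("t",round(o["t"],2),"pos",o["position"].round(4),"row",s.round(3),a.round(3),"turn deg",np.linalg.norm(a)*90,"mm",np.linalg.norm(s)*150)
def frame(y,z):  # tool closing axis y, approach z
    z=np.array(z,float)/np.linalg.norm(z); y=np.array(y,float); y-=z*(y@z); y/=np.linalg.norm(y)
    return R.from_matrix(np.c_[np.cross(y,z),y,z])
E
python3 - <<'E'
from h import *
np.set_printoptions(precision=4,suppress=True)
t=Cam("top");s=Cam("scene")
T=[(107.2,201),(153.1,203.7),(151.4,212.3),(105.2,209.6),(104.9,227.6),(139.1,229.4),(137.1,239.1),(102.9,236.9)]
S=[(343,162.1),(316.3,168.4),(313,162.7),(340.5,156.2),(330,146.5),(312,150.8),(309.3,144.8),(327,140.9)]
P=tri(t,T,s,S);print(P);L=P[:4,:3].mean(0);H=P[4:,:3].mean(0);print(L,H-L,np.linalg.norm(H-L))
print((P[0]+P[3]-P[1]-P[2])/2,(P[4]+P[7]-P[5]-P[6])/2)
y=np.deg2rad(-16.3)
rows([.499,-.136,.239],frame([np.cos(y),np.sin(y),0],[0,0,-1]))
E
```

```text
[[0.516  0.2879 0.0915 0.0035]
 [0.5119 0.189  0.0921 0.004 ]
 [0.4928 0.1886 0.1024 0.0036]
 [0.4975 0.288  0.1028 0.0069]
 [0.4583 0.2755 0.1225 0.0016]
 [0.4564 0.2066 0.1219 0.0038]
 [0.4373 0.2066 0.1338 0.0056]
 [0.4399 0.2742 0.1341 0.0032]]
[0.5045 0.2384 0.0972] [-0.0565  0.0023  0.0309] 0.06446742644822889
[ 0.0044  0.0992 -0.0001  0.0014] [ 0.0022  0.0683  0.0004 -0.0023]
t 0.4 pos [ 0.1576 -0.5529  0.2392] row [ 2.951 -2.049  0.002] [-0.    -0.    -0.642] turn deg 57.786225225392705 mm 538.825924644145
```

The corners now agree between views. The slot mouth is near (0.504, 0.237, 0.100) with a slope of about 29° and a yaw of about -2.4°. The slope runs down toward +x, so the low side faces away from the robot and I'll work from that. Now I'll move over the gauge.

```bash
python3 -m creep '[0.25,-0.17,0,0,0,-0.05,1,0.5,-0.34,0,0,0,-0.11,1,0.75,-0.51,0,0,0,-0.16,1,1,-0.69,0,0,0,-0.21,1,1,-0.69,0,0,0,-0.21,1,1,-0.69,0,0,0,-0.21,1]'
python3 - <<'E'
from h import *
y=np.deg2rad(-16.3);rows([.499,-.136,.239],frame([np.cos(y),np.sin(y),0],[0,0,-1]))
E
```

```text
t: 0.9
position: [0.2764, -0.4094, 0.2396]
ee_rot: [-2.995, -0.948, -0.002]
wrist_force: [0.2, -0.0, 0.1]
opening: 1.001
grasp_force: 0.0
t 0.9 pos [ 0.2764 -0.4094  0.2396] row [ 2.263 -0.636  0.008] [ 0.    -0.001 -0.428] turn deg 38.55686179772192 mm 352.55263142935456
```

```bash
python3 -m creep '[0.25,-0.07,0,0,0,-0.05,1,0.5,-0.14,0,0,0,-0.1,1,0.75,-0.21,0,0,0,-0.15,1,1,-0.28,0,0,0,-0.2,1,1,-0.28,0,0,0,-0.2,1,1,-0.28,0,0,0,-0.2,1]'
python3 - <<'E'
from h import *
y=np.deg2rad(-16.3);rows([.499,-.136,.239],frame([np.cos(y),np.sin(y),0],[0,0,-1]))
E
```

```text
t: 1.4
position: [0.3736, -0.2913, 0.2393]
ee_rot: [2.812, 1.401, 0.0]
wrist_force: [-0.3, -0.9, 0.1]
opening: 1.002
grasp_force: 0.0
t 1.4 pos [ 0.3736 -0.2913  0.2393] row [1.33  0.044 0.003] [ 0.   -0.   -0.23] turn deg 20.734396851178712 mm 199.64501964613066
```

```bash
python3 -m creep '[0.25,0,0,0,0,-0.05,1,0.5,0.02,0,0,0,-0.1,1,0.75,0.03,0,0,0,-0.15,1,1,0.04,0,0,0,-0.2,1,1,0.04,0,0,0,-0.23,1,1,0.04,0,0,0,-0.23,1]' >/dev/null
python3 - <<'E'
from h import *
y=np.deg2rad(-16.3);rows([.499,-.136,.239],frame([np.cos(y),np.sin(y),0],[0,0,-1]))
c=Cam("wrist");cv2.imwrite("pics/w1.png",crop(c.im,0,0,512,384,768,576));print(c.E.round(3))
print(c.proj([[.499,-.136,.127],[.461,-.266,.127]]))
E
```

```text
t 1.9 pos [ 0.4685 -0.1764  0.2391] row [0.315 0.12  0.   ] [-0.  0. -0.] turn deg 0.03438540197752729 mm 50.587579093266754
[[ 0.96  -0.268 -0.086  0.49 ]
 [-0.282 -0.915 -0.29  -0.102]
 [-0.001  0.303 -0.953  0.372]
 [ 0.     0.     0.     1.   ]]
[[274.54235313 144.4294561 ]
 [271.67238662 271.57390007]]
```

View pics/w1.png

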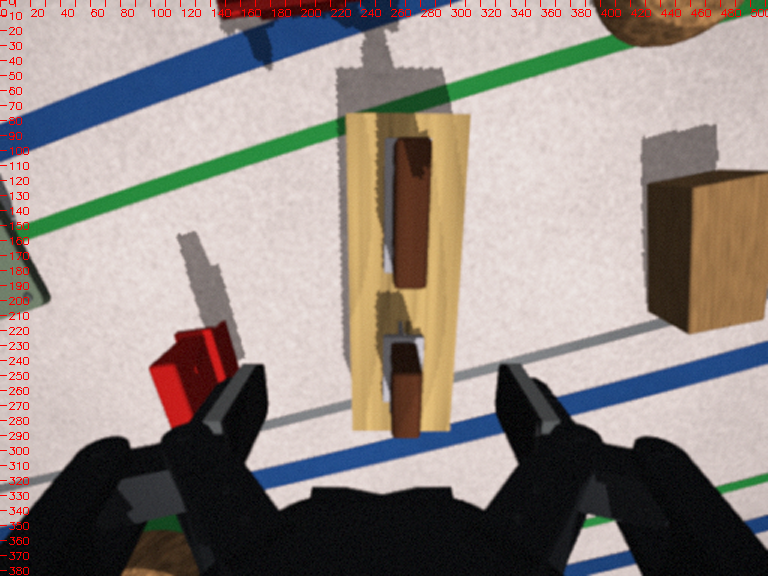

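The wrist view shows the wide grip's top face spanning about (264,92) to (285,192). The narrow gauge is nearer at (270,250), and the red decoy is at left.

```bash
python3 - <<'E'
from h import *
np.set_printoptions(precision=4,suppress=True)
c=Cam("wrist")
w=c.on_plane([(264,92),(287.3,92),(284.5,191.7),(262.5,190.5)],[0,0,1],.127)
print(w,w.mean(0),np.linalg.norm(np.diff(w,axis=0),axis=1)); d=(w[0]+w[1]-w[2]-w[3]);print(np.degrees(np.arctan2(-d[0],d[1])))
y=np.deg2rad(-16.3);rows([.499,-.137,.239],frame([np.cos(y),np.sin(y),0],[0,0,-1]))
E
```

```text
[[ 0.5016 -0.091   0.127 ]
 [ 0.5211 -0.0968  0.127 ]
 [ 0.4956 -0.1841  0.127 ]
 [ 0.4755 -0.1768  0.127 ]] [ 0.4985 -0.1372  0.127 ] [0.0203 0.0909 0.0214]
-16.622471957989664
t 2.0 pos [ 0.4674 -0.178   0.2392] row [0.323 0.123 0.001] [-0.     0.001 -0.005] turn deg 0.4507767915018365 mm 51.777449668457066
```

```bash
python3 -m creep '[0.16,0.06,0,0,0,0,1,0.323,0.12,0,0,0,-0.003,1,0.323,0.12,0,0,0,-0.003,1,0.323,0.12,0,0,0,-0.003,1,0.323,0.12,0,0,0,-0.003,1]' >/dev/null
python3 - <<'E'
from h import *
y=np.deg2rad(-16.5);rows([.4985,-.137,.090],frame([np.cos(y),np.sin(y),0],[0,0,-1]))
E
```

```text
t 2.42 pos [ 0.4984 -0.1366  0.2393] row [-0.002  0.001  0.995] [-0.     0.001  0.001] turn deg 0.09901777672096522 mm 149.28283499567192
```

```bash
python3 -m creep '[0,0,0.2,0,0,0,1,0,0,0.4,0,0,0,1,0,0,0.6,0,0,0,1,0,0,0.8,0,0,0,1,0,0,0.9,0,0,0,1,0,0,0.99,0,0,0,1,0,0,0.99,0,0,0,1,0,0,0.99,0,0,0,1]'
python3 -m creep '[0,0,0,0,0,0,0,0,0,0,0,0,0,0,0,0,0,0,0,0,0,0,0,0,0,0,0,0,0,0,0,0,0,0,0,0,0,0,0,0,0,0,0,0,0,0,0,0,0,0,0,0,0,0,0,0]' 60
```

```text
t: 3.08
position: [0.4986, -0.136, 0.0909]
ee_rot: [-2.514, -1.883, 0.001]
wrist_force: [0.2, -0.8, 0.4]
opening: 1.0
grasp_force: 0.0
t: 3.75
position: [0.4993, -0.135, 0.0912]
ee_rot: [2.512, 1.886, 0.0]
wrist_force: [-0.0, -1.1, 7.6]
opening: 0.252
grasp_force: 59.3
```

```bash
python3 -m creep '[0,0,-0.1,0,0,0,0,0,0,-0.25,0,0,0,0,0,0,-0.45,0,0,0,0,0,0,-0.65,0,0,0,0,0,0,-0.85,0,0,0,0,0,0,-1,0,0,0,0,0,0,-1,0,0,0,0,0,0,-1,0,0,0,0]'
python3 - <<'E'
from h import *
y=np.deg2rad(-2.4);c,s=np.cos(y),np.sin(y)
n=np.array([c*.5,s*.5,.866]); b=np.array([c*.866,s*.866,-.5])
Rt=frame(b,-n); L=np.array([.505,.237,.1])
rows(L+n*.16,Rt); print(L+n*.16)
E
```

```text
t: 4.42
position: [0.4992, -0.135, 0.2412]
ee_rot: [2.512, 1.885, 0.001]
wrist_force: [-0.1, 0.2, -4.7]
opening: 0.251
grasp_force: 59.8
t 4.42 pos [ 0.4992 -0.135   0.2412] row [ 2.519 -0.138  0.018] [ 0.332 -0.04  -0.15 ] turn deg 33.02610389795439 mm 378.4898164304807
[0.58492983 0.23364995 0.23856   ]
```

```bash
python3 -m creep '[0.1,0,-0.2,0,0,0,0,0.35,0,-0.3,0,0,0,0,0.6,0,-0.3,0,0,0,0,0.8,0,-0.3,0,0,-0.02,0,1,0,-0.3,0,0,-0.04,0,1,0,-0.3,0,0,-0.05,0,1,0,-0.3,0,0,-0.05,0]'
python3 - <<'E'
from h import *
y=np.deg2rad(-2.4);c,s=np.cos(y),np.sin(y)
n=np.array([c*.5,s*.5,.866]); b=np.array([c*.866,s*.866,-.5])
Rt=frame(b,-n); L=np.array([.505,.237,.1])
rows(L+n*.2,Rt); print(L+n*.2)
E
```

```text
t: 5.0
position: [0.5408, 0.0106, 0.2842]
ee_rot: [-2.432, -1.986, 0.003]
wrist_force: [0.3, -0.5, -4.0]
opening: 0.25
grasp_force: 60.2
t 5.0 pos [0.5408 0.0106 0.2842] row [1.537 0.124 0.073] [ 0.331 -0.026 -0.099] turn deg 31.184497746450013 mm 231.57986302630925
[0.60491228 0.23281243 0.2732    ]
```

```bash
python3 -m creep '[0.15,0.02,0,0.05,0,-0.02,0,0.35,0.04,0,0.1,-0.01,-0.03,0,0.55,0.06,0,0.15,-0.01,-0.05,0,0.75,0.08,0,0.22,-0.02,-0.07,0,0.9,0.1,0,0.28,-0.02,-0.09,0,1,0.12,0,0.33,-0.026,-0.1,0,1,0.12,0,0.33,-0.026,-0.1,0,1,0.12,0,0.33,-0.026,-0.1,0]'
python3 - <<'E'
from h import *
y=np.deg2rad(-2.4);c,s=np.cos(y),np.sin(y)
n=np.array([c*.5,s*.5,.866]); b=np.array([c*.866,s*.866,-.5])
Rt=frame(b,-n); L=np.array([.505,.237,.1])
rows(L+n*.2,Rt); print(manip.get_obs()["q"].round(2))
E
```

```text
t: 5.67
position: [0.588, 0.1538, 0.2803]
ee_rot: [-1.964, -1.883, 0.499]
wrist_force: [-1.3, -1.1, -3.1]
opening: 0.248
grasp_force: 60.7
t 5.67 pos [0.588  0.1538 0.2803] row [ 0.531  0.103 -0.002] [ 0.002 -0.002  0.001] turn deg 0.23370254430880405 mm 81.14670929323327
[-0.23  1.09 -0.07  0.52 -0.11  2.02 -0.34]
```

```bash
python3 -m creep '[0.2,0.04,0.05,0,0,0,0,0.4,0.08,0.1,0,0,0,0,0.53,0.1,0.13,0,0,0,0,0.53,0.1,0.13,0,0,0,0,0.53,0.1,0.13,0,0,0,0]'
python3 - <<'E'
from h import *
y=np.deg2rad(-2.4);c,s=np.cos(y),np.sin(y)
n=np.array([c*.5,s*.5,.866]); b=np.array([c*.866,s*.866,-.5])
Rt=frame(b,-n); L=np.array([.505,.237,.1])
rows(L+n*.18,Rt); print(manip.get_obs()["q"].round(3))
k=Cam("wrist");cv2.imwrite("pics/w2.png",crop(k.im,0,0,512,384,768,576))
print(k.proj([L,L+b*.065*0-b*.065]),k.E.round(3).tolist())
E
```

```text
t: 6.08
position: [0.5866, 0.2293, 0.2553]
ee_rot: [-1.972, -1.884, 0.492]
wrist_force: [-0.1, -1.9, -2.4]
opening: 0.248
grasp_force: 60.6
t 6.08 pos [0.5866 0.2293 0.2553] row [ 0.028  0.045 -0.03 ] [ 0.007 -0.003 -0.002] turn deg 0.6619953892073925 mm 9.174372843416185
[-0.322  1.154 -0.083  0.435 -0.141  2.022 -0.451]
[[258.14128042 174.95792395]
 [203.80054998 175.22890264]] [[0.87, 0.105, -0.482, 0.655], [-0.039, -0.96, -0.279, 0.303], [-0.491, 0.261, -0.831, 0.371], [0.0, 0.0, 0.0, 1.0]]
```

View pics/w2.png

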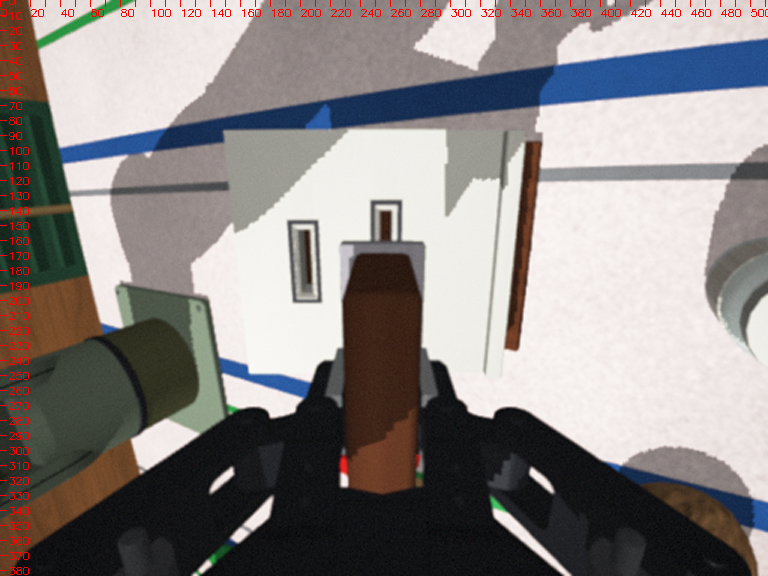

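The wrist view shows the short slot centred at about (202.8,174.4) against a predicted (203.8,175.2). The far end of the long slot is at about (257.7,134), and the held collar's far edge runs (228,161) to (283,161). I'll turn these into offsets.

```bash
python3 - <<'E'
from h import *
np.set_printoptions(precision=4,suppress=True)
y=np.deg2rad(-2.4);c,s=np.cos(y),np.sin(y)
n=np.array([c*.5,s*.5,.866]); b=np.array([c*.866,s*.866,-.5]); e=np.cross(b,-n) # e ~ +y
L=np.array([.505,.237,.1]); k=Cam("wrist")
px=np.array([(371,201),(402,201),(287,221),(317,221),(321,302),(292,302)])/1.5
w=k.on_plane(px,n,n@L)-L
print("slot down,along(+y):",np.c_[w@b,w@e]*1000)
# board plate edges: high edge and low edge points, mm along b
q=k.on_plane(np.array([(224,130),(505,130),(249,374),(485,374)])/1.5,n,n@L)-L; print("plate",np.c_[q@b,q@e]*1000)
o=manip.get_obs();Rm=R.from_rotvec(o["ee_rot"]).as_matrix();p=o["position"];z=Rm[:,2]
for h in(.0182,.0262):
    g=k.on_plane(np.array([(342,242),(425,242)])/1.5,z,z@p+h); print("collar in tool",((g-p)@Rm)*1000)
f=k.on_plane(np.array([(357,254),(411,254)])/1.5,z,z@p-.0358+.054); print("grip foot in tool",((f-p)@Rm)*1000)
print(o["q"].round(3))
E
```

```text
slot down,along(+y): [[-12.3107  47.3141]
 [ 11.4092  47.2253]
 [-77.5926  32.5006]
 [-54.3182  32.3323]
 [-54.3578 -33.9984]
 [-78.2701 -33.8446]]
plate [[-119.2505   99.1824]
 [  86.5904   98.4725]
 [-120.8557 -100.2976]
 [  86.557  -102.0723]]
collar in tool [[ 49.7455 -14.87    18.2   ]
 [ 49.7708  16.9584  18.2   ]]
collar in tool [[ 48.2492 -15.675   26.2   ]
 [ 48.2759  17.8451  26.2   ]]
grip foot in tool [[45.0529 -9.1963 18.2   ]
 [45.0703 11.6949 18.2   ]]
[-0.32   1.152 -0.083  0.435 -0.141  2.023 -0.451]
```

```bash
cat >> h.py <<'E'
_y=np.deg2rad(-2.4);_c,_s=np.cos(_y),np.sin(_y)
n=np.array([_c*.5,_s*.5,.866]); b=np.array([_c*.866,_s*.866,-.5]); e=np.cross(b,-n)
L=np.array([.505,.237,.1])-.0013*b+.0007*e; Rt=frame(b,-n)
def st(h):
    o=manip.get_obs(); d=o["position"]-L
    print("down,along,h mm",(np.array([d@b,d@e,d@n])*1000).round(1),"q",o["q"].round(3),"F",o["wrist_force"].round(1)); rows(L+n*h,Rt)
E
python3 -c "
from h import *
st(.095)"
```

```text
down,along,h mm [ -5.6  -6.1 176.8] q [-0.32   1.152 -0.083  0.435 -0.141  2.023 -0.451] F [ 0.1 -0.3 -3. ]
t 6.18 pos [0.5871 0.2282 0.2566] row [0.038 0.03  0.546] [ 0.008 -0.003 -0.002] turn deg 0.7902452665676121 mm 82.24192089403867
```

```bash
python3 -m creep '[0.01,0.01,0.14,0,0,0,0,0.02,0.02,0.28,0,0,0,0,0.03,0.03,0.42,0.005,0,0,0,0.038,0.03,0.54,0.008,-0.003,-0.002,0,0.038,0.03,0.54,0.008,-0.003,-0.002,0,0.038,0.03,0.54,0.008,-0.003,-0.002,0]' >/dev/null
python3 -c "
from h import *
st(.088)"
```

```text
down,along,h mm [-0.6  0.5 96.8] q [-0.333  1.107 -0.093  0.814 -0.132  1.7   -0.421] F [ 0.5 -0.4 -3.3]
t 6.68 pos [0.5518 0.2362 0.1848] row [-0.003  0.004  0.059] [-0.    -0.001  0.   ] turn deg 0.06276444266723431 mm 8.83188862911429
```

```bash
python3 -m creep '[0,0.004,0.04,0,0,0,0,0,0.004,0.08,0,0,0,0,0,0.004,0.12,0,0,0,0,0,0.004,0.16,0,0,0,0,0,0.004,0.19,0,0,0,0,0,0.004,0.19,0,0,0,0]' 
python3 -c "
from h import *
st(.04)"
```

```text
t: 7.18
position: [0.5371, 0.2377, 0.1587]
ee_rot: [-1.96, -1.883, 0.504]
wrist_force: [-0.1, -0.4, -2.4]
opening: 0.251
grasp_force: 60.6
down,along,h mm [-0.3  1.3 66.8] q [-0.337  1.103 -0.097  0.925 -0.131  1.594 -0.414] F [-0.1 -0.4 -2.4]
t 7.18 pos [0.5371 0.2377 0.1587] row [-0.009  0.002  0.179] [-0.001 -0.     0.001] turn deg 0.12456466473193827 mm 26.847993113758793
```

```bash
python3 -m creep '[-0.004,0,0.05,0,0,0,0,-0.008,0,0.1,0,0,0,0,-0.008,0,0.14,0,0,0,0,-0.008,0,0.18,0,0,0,0,-0.008,0,0.22,0,0,0,0,-0.008,0,0.22,0,0,0,0]' 
python3 -c "
from h import *
st(.0262)"
```

```text
t: 7.68
position: [0.5205, 0.2373, 0.13]
ee_rot: [-1.96, -1.883, 0.505]
wrist_force: [0.2, -0.1, -4.3]
opening: 0.249
grasp_force: 60.6
down,along,h mm [-0.3  0.2 33.7] q [-0.341  1.104 -0.101  1.036 -0.13   1.482 -0.405] F [ 0.2 -0.1 -4.3]
t 7.68 pos [0.5205 0.2373 0.13  ] row [-0.001  0.002  0.05 ] [-0.001 -0.     0.001] turn deg 0.13111121924942157 mm 7.4830343384945115
```

```bash
python3 -m creep '[0,0,0.015,0,0,0,0,0,0,0.03,0,0,0,0,0,0,0.04,0,0,0,0,0,0,0.045,0,0,0,0,0,0,0.05,0,0,0,0,0,0,0.05,0,0,0,0]' 
python3 -c "
from h import *
st(.0262)"
```

```text
t: 8.18
position: [0.5173, 0.2374, 0.1242]
ee_rot: [-1.961, -1.883, 0.503]
wrist_force: [-0.5, -0.1, -3.8]
opening: 0.251
grasp_force: 60.6
down,along,h mm [-0.1  0.2 27.1] q [-0.341  1.104 -0.102  1.057 -0.131  1.459 -0.404] F [-0.5 -0.1 -3.8]
t 8.18 pos [0.5173 0.2374 0.1242] row [-0.001  0.001  0.006] [-0.    -0.001  0.001] turn deg 0.11624874723262194 mm 0.9301609484888627
```

Nothing is touching yet. I'll creep down until the board pushes back.

```bash
python3 -m creep '[0,0,0.006,0,0,0,0,0,0,0.012,0,0,0,0,0,0,0.018,0,0,0,0,0,0,0.018,0,0,0,0]' 
python3 -c "
from h import *
st(.0262)"
```

```text
t: 8.52
position: [0.5166, 0.2374, 0.1227]
ee_rot: [-1.962, -1.884, 0.501]
wrist_force: [3.8, -1.4, 8.2]
opening: 0.249
grasp_force: 62.1
down,along,h mm [-0.1  0.2 25.4] q [-0.342  1.104 -0.102  1.064 -0.131  1.451 -0.403] F [ 3.8 -1.4  8.2]
t 8.52 pos [0.5166 0.2374 0.1227] row [-0.001  0.    -0.005] [ 0.001 -0.001  0.001] turn deg 0.15259065180038076 mm 0.8061286976361022
```

```bash
python3 -m creep '[0,0,0.006,0,0,0,0,0,0,0.008,0,0,0,0,0,0,0.008,0,0,0,0,0,0,0.008,0,0,0,0,0,0,0.008,0,0,0,0,0,0,0.008,0,0,0,0,0,0,0.008,0,0,0,0,0,0,0.008,0,0,0,0]' 
python3 - <<'E'
from h import *
st(.0262)
k=Cam("wrist");s=Cam("scene");t=Cam("top")
cv2.imwrite("pics/in.png",np.hstack([crop(k.im,130,60,250,250,400,400),crop(s.im,270,110,110,110,400,400)]))
E
```

```text
t: 9.18
position: [0.5166, 0.2374, 0.1226]
ee_rot: [-1.963, -1.884, 0.499]
wrist_force: [8.7, -3.4, 22.5]
opening: 0.252
grasp_force: 64.3
down,along,h mm [-0.   0.2 25.4] q [-0.342  1.103 -0.102  1.066 -0.131  1.448 -0.403] F [ 8.7 -3.4 22.5]
t 9.18 pos [0.5166 0.2374 0.1226] row [-0.001  0.    -0.005] [ 0.002 -0.001  0.001] turn deg 0.23260550389624296 mm 0.8409536425766069
```

View pics/in.png

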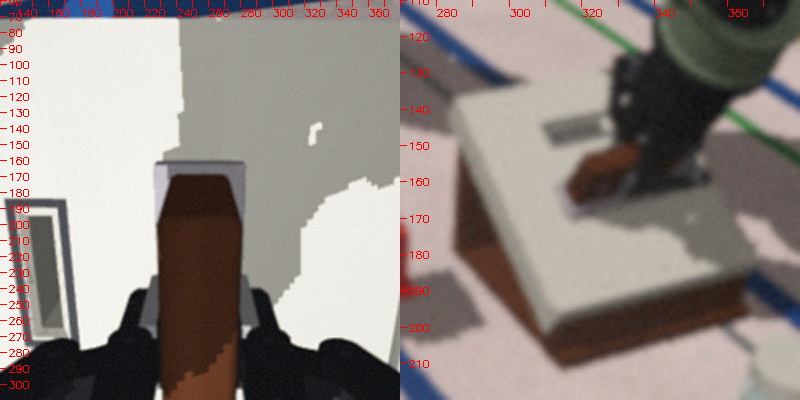

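The collar sits on the face, its edge at wrist (228–277,160), with the gauge in the long slot. The short slot is clear beside it. I'll ease the pressure, pause, open and back out along the normal.

```bash
python3 -m creep '[0,0,-0.006,0,0,0,0,0,0,-0.006,0,0,0,0,0,0,-0.006,0,0,0,0,0,0,-0.006,0,0,0,0.5,0,0,-0.006,0,0,0,0.8,0,0,-0.006,0,0,0,1,0,0,-0.006,0,0,0,1,0,0,-0.006,0,0,0,1]' 
python3 -c "
from h import *
st(.095)"
```

```text
t: 10.0
position: [0.5157, 0.2375, 0.1215]
ee_rot: [-1.96, -1.883, 0.503]
wrist_force: [-0.1, 0.5, -0.6]
opening: 0.941
grasp_force: 0.0
down,along,h mm [-0.2  0.3 24. ] q [-0.342  1.105 -0.102  1.066 -0.131  1.45  -0.403] F [-0.1  0.5 -0.6]
t 10.0 pos [0.5157 0.2375 0.1215] row [-0.001  0.001 -0.473] [-0.    -0.     0.001] turn deg 0.12302612652960332 mm 70.99272740185828
```

```bash
python3 -m creep '[0,0,-0.05,0,0,0,1,0,0,-0.15,0,0,0,1,0,0,-0.3,0,0,0,1,0,0,-0.45,0,0,0,1,0,0,-0.55,0,0,0,1,0,0,-0.6,0,0,0,1,0,0,-0.6,0,0,0,1]' 
python3 - <<'E'
from h import *
np.set_printoptions(precision=4,suppress=True)
k=Cam("wrist");s=Cam("scene");t=Cam("top")
cv2.imwrite("pics/out.png",np.hstack([crop(k.im,130,60,250,250,400,400),crop(s.im,270,110,110,110,400,400)]))
cv2.imwrite("pics/top9.png",t.im[:,:,::-1]); print(k.proj([L,L+n*.062]))
E
```

```text
t: 10.58
position: [0.5618, 0.2354, 0.2009]
ee_rot: [-1.962, -1.884, 0.5]
wrist_force: [-0.3, 0.0, 0.7]
opening: 0.997
grasp_force: 0.0
[[253.7385 192.9051]
 [253.7702 217.0615]]
```

View pics/out.png

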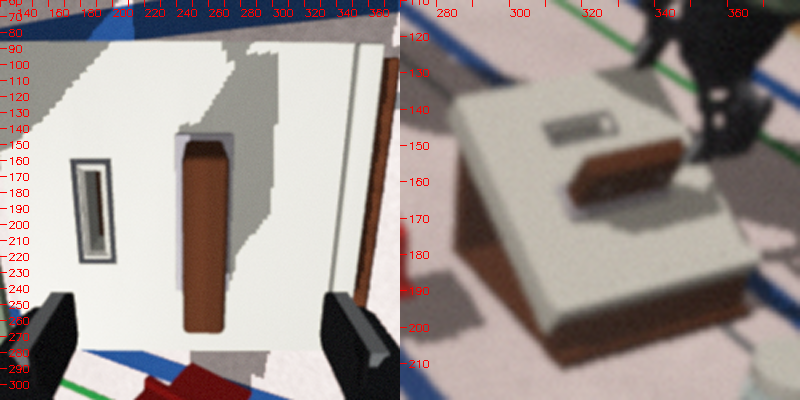

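View pics/top9.png

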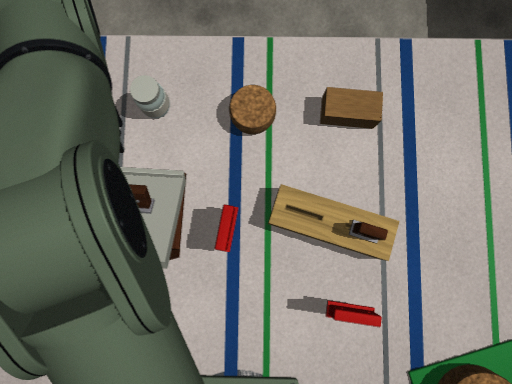

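The gauge stands square in the long slot, its collar centred at about wrist row 192 against a predicted 193. The arm is clear, and the narrow gauge, cheese, jar and carton are where they started.

```bash
python3 -c "
from station import manip
print(manip.sign_off())"
```

```text
the job is handed in; nothing more can be done
None
```

The wide gauge is released in the long slot with its collar flush, the bystanders look unmoved and the job is handed in (no verdict was returned); the board's low side faced +x in the images, not +y as listed, so I followed the images.

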